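# Hang the empty parts bin on the louvred panel rail

### The arm

A 6-joint arm with a two-finger parallel gripper is mounted at the origin on the work surface. World frame = base frame: x ahead of the robot, y to its left, z up, the work surface at z = 0. Lengths are in m, angles in rad, forces in N, time in s.
With the tool pointing down it reaches from about 0.3 to 0.875 m from the base axis. Payload 6.4 kg.
Tool frame: the origin (TCP) lies between the finger pads; the fingertips stand 19 mm ahead of it and the grasp point (between the pads) is the TCP (ctrl.tips_ahead is the z of the fingertips in the tool frame, in m); z points along the fingers, y is the line along which they close (so a half turn about z gives the same grasp; the last joint's range is limited). The gripper opens to 85 mm and grips with 20 to 120 N. Pads are 22 mm wide; open, the fingers measure 114 mm over their backs; the gripper's body (76 mm by 85 mm) begins 54 mm behind the grasp point. The pads swing forward as they close: fully open they stand 13 mm farther back than shut.
Start: joints at [0.896, 0.181, 1.607, -0, 1.354, -0.206], TCP at [0.26, 0.513, 0.25] pointing down, gripper open.
Joint ranges: [-2.99, 2.99], [-0.89, 2.07], [0.3, 2.58], [-1.14, 4.28], [0, 2.63], [-3.12, 3.12]. Speed limits (rad/s): [2.57, 2.57, 3.01, 3.14, 3.14, 3.14].

### API

Orientations are given as a unit quaternion [w, x, y, z].
In Python, from bench import readout, vision, ctrl gives the robot as it stands.
- The arm moves only by the tool play_rows, never from a script. Its arguments are lists of equal length, an entry for each row: "xyz": the shift along the tool's x, y, z in mm, a list of three; "rot": the turn, a rotation vector about the tool's x, y, z in rad, a list of three; "grip": the opening, from 0 (shut) to 1 (fully open). In form: {"xyz": [[x, y, z], ...], "rot": [[rx, ry, rz], ...], "grip": [grip, ...]}. A call has exactly 10 rows; each row is the pose to reach, as a shift and turn from the pose commanded when the call began, along the tool's axes at that moment; what a row does not reach only later rows make up. A row lasts 1/8 s, in which the tool goes at most 62.5 mm and 10.7 degrees, less where a joint would pass 70% of its speed; a pose out of reach is approached as far as the arm can. A call with a gripper value outside its range is refused whole. The fingers move at their own pace and stop on an object; the grip force is fixed at half the most. Time passes only in rows, so rows that repeat a pose let the fingers close, or fill a call up. It gives the time, the measured TCP pose, the force, the opening and the grip force at its end, in the units of the state.
- readout.get_obs(): the state, without advancing time (a new reading comes with each control period).
- vision.camera(name): name is "side" or "top"; returns a dict with "color" (480x640x3 uint8, red, green, blue), "depth" (480x640 float32, m along the optical axis (not along the pixel's ray), 0 where there is no reading), "camera_matrix" (3x3 intrinsics, pixels), "k1" (the pictures are not rectified: a ray, as slopes to the right and down, at radius r is drawn at 1 + k1 r^2 times it, then the intrinsics apply), "extrinsics" (4x4, takes a point from camera to world coordinates). Camera axes: x right, y down, z forward; pixel columns grow to the right and rows downward; lengths in m; the calibration is good to about 2 mm. A picture is of the moment at which its call begins.
- ctrl.hand_in(): hands the job in; it is judged then, once.
The state is a dict: "time_s": time; "q": joint angles; "dq": joint speeds; "joint_efforts": joint torques, N m; "eef_pos": TCP position; "eef_rot": TCP orientation; "wrist_force": force on the tool from outside, world axes, zero at the start; "torque": the same for the moment, N m; "opening": opening from 0.0 (shut) to 1.0 (fully open); "grasp_force": force on a finger pad.
Only numpy, scipy, OpenCV 4.12 (cv2) and the standard library are available. Lean on these libraries where they do the work, as an engineer would, in place of code of your own. Each camera call takes 0.05 s, during which the arm holds its last target. There are 200 camera calls.

### The job

Pick up the empty lipped parts bin by its carry bar, lift it over the top rail of the louvred panel and lower it so that its rear lip catches behind the rail and it hangs there by itself, then leave it hanging fully down with its side pushed along against the rail's end stop. Work gently: the bin must never be rammed hard into the panel, rail or stop, and the other things on the mat must stay where they are.

Things in the scene. Friction and masses are not known exactly. Their poses are not given: they have to be found in the camera images.
- panel: White louvred plate (240 wide, from 40 to 205 mm high) on a fixed stand. Origin at the stand's foot on the mat, +x from the side where bins hang to the back, y along the rail, z up. Nominal plate front x=0. Slotted brackets let plate, rail and stop together sit up to 20 mm off in x and 20 mm in z: NOT in the measured pose, so feel or see it; no offset in y; none gives under load.
- rail_nominal (a point): Nominal middle of the top rail's upper edge (panel -12, 0, 165), axes as panel, without the unmeasured offset. The rail is an upright strip, 4 thick (nominal front face panel x=-14), 60 tall, as wide as the plate, standing 10 mm in front of it; the slot between them is 10 wide, 56 deep, open upward. Press on panel, rail and stop with a few newtons only.
- stop_face (a point): Point on the inner face of the end stop, panel y=-120, axes as panel; exact along y only. The stop is a steel block 10 thick across the rail's -y end, reaching 46 mm forward of the plate, from 10 to 60 mm below the rail's upper edge. The rail's other end is open.
- bin: Empty grey bin, standing on the mat, with a carry bar and a rear lip, 130 (x) x 124 (y) x 75 tall, walls 3, 0.22 to 0.45 kg. Origin at the centre of its underside, z up, +x to its back wall (outer face x=+65). With the back wall touching the rail's front the lip lines up with the slot; 3 mm farther out it misses. Hung free it droops forward about 0.05 rad.
- bar_top (a point): Middle of the top of the bin's carry bar (bin 0, 0, 105), axes as the bin. The bar runs along bin x: 85 long, 12 thick (y), from 60 to 105 mm above the underside, so 30 mm above the rim, on a thin centre web; 52 mm free on each side of it inside the bin.
- throat (a point): Middle of the underside of the hook's bridge (bin 68.5, 0, 71), axes as the bin; it comes to rest on the rail's upper edge. The bridge, 96 wide (y), 4 thick, flush with the rim, runs 11 mm back from the back wall and ends in a lip 4 thick that hangs 14 mm below the bridge; gap between wall and lip 7.
- bin_side (a point): Point on the outer face of the bin's -y side wall (bin 0, -62, 40), axes as the bin; this side goes against the end stop.
- tray: Bystander: plain grey tray without lip or bar, 120 x 100 x 50 mm, origin at the centre of its underside. Bin and tray may be found in each other's place.
- tape: Bystander: cardboard tape core lying flat, 90 mm across, 30 mm tall, origin at the centre of its underside.
- vblock: Bystander: steel block 50 x 40 x 30 mm with a turned shaft on top (60 mm tall in all), origin at the centre of its underside.

How it is judged:
On the way:
1. the bin is lifted clear of the mat (height (world z) of bin above 0.05 m), for 0.2 s.
At the end, for the whole second after the job is handed in: The bin hangs by its lip on the top rail (hook throat within 25 mm in depth and in height of the nominal rail edge, which covers the rail's possible offsets), at rest, upright and square to the panel within 0.13 rad, its side within 4 mm of the end stop, carried by the panel alone (x of throat in the frame of rail_nominal between -0.025 and 0.025 m and z of throat in the frame of rail_nominal between -0.025 and 0.025 m and y of bin_side in the frame of stop_face between -0.004 and 0.004 m and angle between bin's own z axis and vertical below 0.13 rad and angle between the x axis of bin and the x axis of panel, either way round below 0.13 rad and linear speed of bin below 0.01 m/s and contact force between bin and panel above 1 N); the robot touches nothing.
It fails at once if the bin, while held or pushed by the fingers and not yet at the end stop, presses on the panel or rail with more than 22 N (contact force between bin and panel above 22 N and contact force between the fingers and bin above 15 N and y of bin_side in the frame of stop_face above 0.003 m).
It fails at once if the bin, while held or pushed by the fingers, presses on the panel, rail or stop with more than 40 N (contact force between bin and panel above 40 N and contact force between the fingers and bin above 15 N).
It fails at once if the tray is moved by more than 20 mm (distance of tray from where it was at the start of the episode above 0.02 m).
It fails at once if the tape core is moved by more than 20 mm (distance of tape from where it was at the start of the episode above 0.02 m).
It fails at once if the block with the shaft is moved by more than 20 mm (distance of vblock from where it was at the start of the episode above 0.02 m).
It also fails if it takes over 61 s, if anything falls off the work surface, if the arm or the gripper's body presses on something with over 40 N, if the wrist force passes 120 N, or if a joint passes its speed limit or range.

## Working session

There is one attempt and no reset: what is moved stays moved. The work goes in short steps, Python scripts to look and compute and a tool call to move; the robot and the scene stay as the last step left them, time stands still between calls to the robot, and variables do not carry over. Pictures are saved under pics/ and viewed, at most 10 in all, crops included, and the job is handed in when it is done.

Besides the shell and the picture viewer there is one more tool, called as name(argument=value, ...), one argument or row to a line, values as JSON. play_rows: Moves the arm, as the interface text tells. Its arguments: {"type":"object","properties":{"xyz":{"type":"array","items":{"type":"array","items":{"type":"number"}}},"rot":{"type":"array","items":{"type":"array","items":{"type":"number"}}},"grip":{"type":"array","items":{"type":"number"}}},"required":["xyz","rot","grip"]}

```bash
mkdir -p pics; cat > h.py <<'E'
import numpy as np, cv2
from bench import readout, vision, ctrl
def grab(n):
    c=vision.camera(n); np.savez(f'{n}.npz',**c); cv2.imwrite(f'pics/{n}_{int(readout.get_obs()["time_s"]*100)}.png',c['color'][:,:,::-1]); return c
def cloud(c):
    K=np.array(c['camera_matrix']);d=c['depth'];k1=float(c['k1'])
    v,u=np.mgrid[0:480,0:640]
    p=cv2.undistortPoints(np.stack([u.ravel(),v.ravel()],1).astype(np.float64)[:,None],K,np.array([k1,0,0,0,0.]))[:,0].reshape(480,640,2)
    P=np.dstack([p*d[...,None],d]); T=np.array(c['extrinsics'])
    W=P@T[:3,:3].T+T[:3,3]; W[d==0]=np.nan
    return W
E
python3 - <<'E'
from h import *
for n in('side','top'):
    c=grab(n); print(n,c['k1'],c['camera_matrix'],c['extrinsics'])
print(readout.get_obs())
E
ls pics
```

```text
side -0.1405560940712113 [[594.42398911   0.         332.9590727 ]
 [  0.         594.42398911 243.42617195]
 [  0.           0.           1.        ]] [[ 0.765294   -0.45756886  0.45272048 -0.02785104]
 [-0.64336408 -0.56581573  0.51568908 -0.62674284]
 [ 0.0201931  -0.68591786 -0.72739874  1.06987621]
 [ 0.          0.          0.          1.        ]]
top -0.14325943549112247 [[617.79691888   0.         325.81859136]
 [  0.         617.79691888 252.04835839]
 [  0.           0.           1.        ]] [[ 0.01392633 -0.99250421  0.12141434  0.35725902]
 [-0.99988337 -0.01458436 -0.00453268  0.04705015]
 [ 0.00626945 -0.12133705 -0.99259156  1.63717984]
 [ 0.          0.          0.          1.        ]]
{'time_s': 0.1, 'q': array([ 8.95692622e-01,  1.81484467e-01,  1.60794232e+00, -2.42355024e-05,
        1.35378310e+00, -2.06322106e-01]), 'dq': array([ 0.0006948 , -0.00074465, -0.00264886, -0.00081459, -0.0013539 ,
       -0.00015768]), 'joint_efforts': array([-1.22605443e-04, -4.45873725e+01, -3.52234054e+01, -2.98107434e-04,
        4.22323239e-03, -4.50764230e-05]), 'eef_pos': array([0.25947983, 0.51258389, 0.24944767]), 'eef_rot': array([-3.34241124e-04,  2.32247863e-01,  9.72656299e-01, -7.36396095e-04]), 'wrist_force': array([0.68706431, 0.1345708 , 0.45654861]), 'torque': array([ 0.03979522, -0.02045038,  0.01299742]), 'grasp_force': 0.0, 'opening': 0.9957571103187968}
side_5.png
top_10.png
```

View pics/side_5.png

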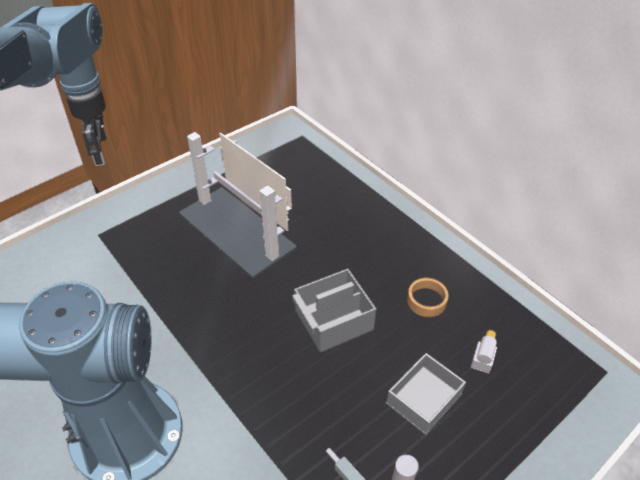

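View pics/top_10.png

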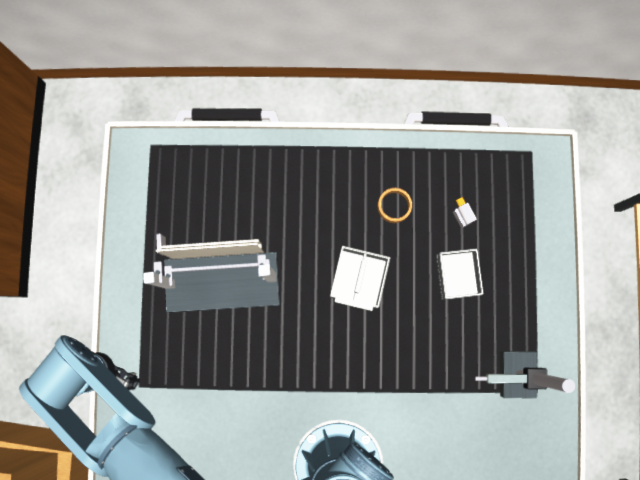

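Side view: the bin (≈335,310) has its lip toward the robot, and the plate stands beyond the posts. Top view: the bin is at (360,278), the tray at (460,273), and the stop is at the panel's left end (160,243), sticking out away from the robot. So bins hang on the far side. I'll measure with the depth images and crops.

```bash
python3 - <<'E'
from h import *
ims=[]
t=dict(np.load('top.npz'));s=dict(np.load('side.npz'))
a=cv2.resize(t['color'][225:320,140:290],(750,475),interpolation=cv2.INTER_CUBIC)
b=cv2.resize(t['color'][235:320,320:400],(640,680)[:2],interpolation=cv2.INTER_CUBIC)
cv2.imwrite('pics/panel_top.png',a[:,:,::-1]);
c=cv2.resize(s['color'][110:290,170:390],(770,595)[:2],interpolation=cv2.INTER_CUBIC);cv2.imwrite('pics/side_crop.png',c[:,:,::-1])
for n,c in(('top',t),('side',s)):
    W=cloud(c); 
    # mat height
    m=(np.abs(W[...,2])<.015)&(W[...,0]>.3)&(W[...,0]<.8); print(n,'mat z',np.nanmedian(W[m][:,2]))
    reg={'bin':(.3,.65,-.15,.1),'tray':(.3,.6,-.4,-.15),'panel':(.3,.7,.15,.5),'tape':(.55,.75,-.2,0)}
    for k,(x0,x1,y0,y1) in reg.items():
        m=(W[...,0]>x0)&(W[...,0]<x1)&(W[...,1]>y0)&(W[...,1]<y1)&(W[...,2]>.012)
        if k=='panel': m&=W[...,2]<.24
        P=W[m]
        print(k,len(P),P.min(0).round(3),P.max(0).round(3),np.histogram(P[:,2],bins=np.arange(0,.24,.01))[0])
        for lo,hi in ((.065,.085),(.095,.115),(.04,.06),(.15,.18),(.195,.225)):
            q=P[(P[:,2]>lo)&(P[:,2]<hi)]
            if len(q)>25:
                r=cv2.minAreaRect((q[:,:2]*1000).astype(np.float32)); print('  ',lo,hi,len(q),np.round(r[0],1),np.round(r[1],1),round(r[2],1),q[:,2].mean().round(4))
E
```

```text
top mat z 0.003738646533443468
bin 1253 [ 0.3   -0.15   0.012] [0.65  0.1   0.118] [  0 371  46  80  33  46  64 277 159  11  89  77   0   0   0   0   0   0
   0   0   0   0   0]
   0.065 0.085 447 [482.  -45.5] [124.2 139.5] 77.4 0.0774
   0.095 0.115 168 [486.1 -46.2] [12.  85.4] 77.3 0.1084
   0.04 0.06 79 [481.6 -43.9] [121.4 136.1] 76.8 0.0511
tray 952 [ 0.302 -0.397  0.012] [ 0.598 -0.152  0.064] [  0 402  94  93 122 223  18   0   0   0   0   0   0   0   0   0   0   0
   0   0   0   0   0]
   0.04 0.06 345 [ 500.6 -312.2] [119.4 101.6] 7.6 0.0513
panel 7167 [0.301 0.152 0.012] [0.699 0.5   0.234] [   0 3812  783   19   35   49   47  152   91   81  120  272  105   96
  145  154  247  323  109   73  138  103  195]
   0.065 0.085 237 [501.7 316.7] [ 75.9 289. ] 4.5 0.076
   0.095 0.115 291 [524.5 319.2] [121.7 291.1] 4.4 0.1073
   0.04 0.06 84 [501.8 313.3] [ 75.8 282.8] 4.3 0.0516
   0.15 0.18 724 [511.7 313.3] [288.4 123.6] 88.7 0.1676
   0.195 0.225 360 [502.9 318.7] [ 79.1 293.3] 4.4 0.2109
tape 544 [ 0.55  -0.198  0.012] [ 0.747 -0.001  0.088] [  0 150  89 234  19  11   8  20 
[... 753 characters left out ...]
1 0.158 0.012] [0.696 0.477 0.23 ] [   0 3980  173   69   86  111  158  292  222  274  352  447  228  248
  265  304  299  413  302  302  318  158  196]
   0.065 0.085 493 [506.9 316.9] [ 87.2 299.1] 4.4 0.0754
   0.095 0.115 753 [510.8 313.1] [ 94.2 294.6] 4.6 0.1061
   0.04 0.06 197 [504.3 314.6] [ 81.4 295.2] 4.2 0.0508
   0.15 0.18 1016 [509.2 309.8] [292.9 126.2] 87.4 0.1659
   0.195 0.225 716 [504.  316.7] [ 82.  301.2] 5.0 0.2076
tape 880 [ 0.55  -0.19   0.012] [ 0.732 -0.     0.083] [  0 160 224 319  28  33  48  58  10   0   0   0   0   0   0   0   0   0
   0   0   0   0   0]
   0.065 0.085 87 [557.5 -29.6] [58.3 14. ] 88.9 0.0744
   0.04 0.06 61 [556.  -26.2] [52.1 10.4] 88.9 0.0508
```

View pics/panel_top.png

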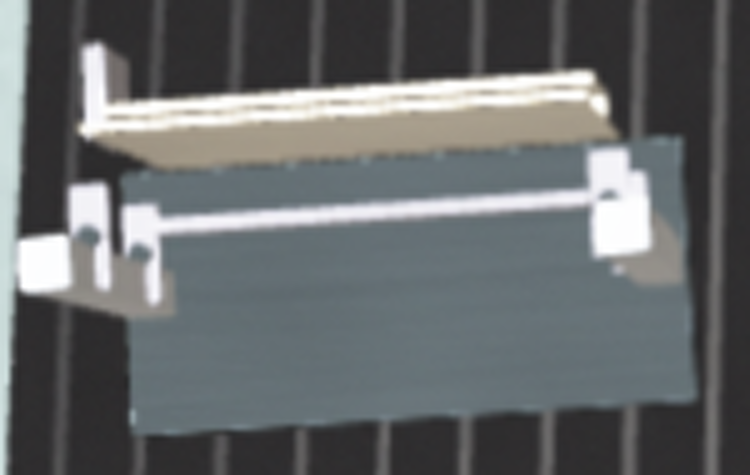

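View pics/side_crop.png

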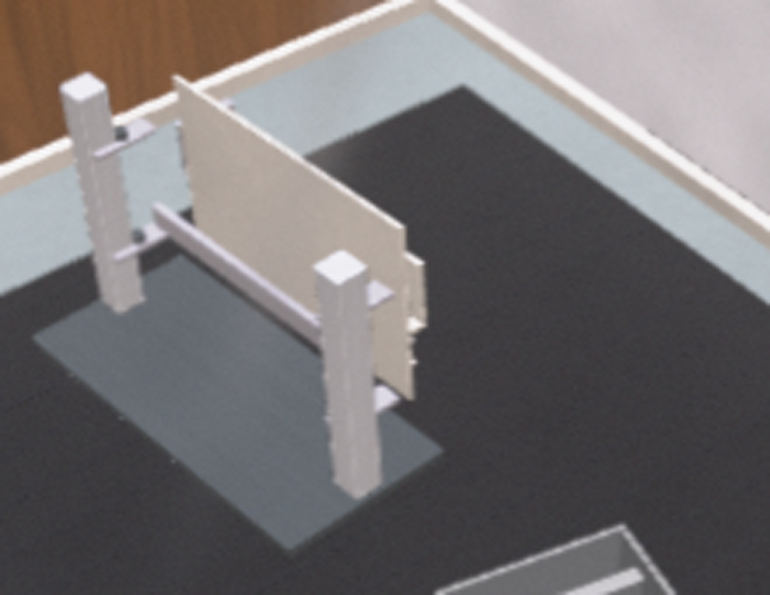

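The top crop shows the stop at upper left (83–107, 45–125). The plate's top edge runs (85,130)–(605,95), and the brighter rail edge lies just above it. The side crop shows the plate's back face and the end of the rail at (415,290). Next I'll fit planes and lines.

```bash
python3 - <<'E'
from h import *
t=dict(np.load('top.npz'));s=dict(np.load('side.npz'))
Wt,Ws=cloud(t),cloud(s)
# back face plane from side
P=Ws.reshape(-1,3); m=(P[:,1]>.2)&(P[:,1]<.42)&(P[:,2]>.06)&(P[:,2]<.24)&(P[:,0]>.51)&(P[:,0]<.6); Q=P[m]
for _ in range(4):
    A=np.c_[Q[:,1],Q[:,2],np.ones(len(Q))];c=np.linalg.lstsq(A,Q[:,0],rcond=None)[0];r=Q[:,0]-A@c;Q=Q[abs(r)<max(.002,2*r.std())]
print('side back plane x=a y+b z+c',c.round(4),r.std(),len(Q),'at y=.32,z=.15',c@[.32,.15,1],Q.min(0),Q.max(0))
for v in range(236,262,1):
    for u in (175,200,225,250): pass
for u in (165,180,200,220,240,255):
    print(u,[(v,*(Wt[v,u]*1000).round().tolist()[::1]) for v in range(237,257) if Wt[v,u,2]>.1])
for n,W in(('t',Wt),('s',Ws)):
  P=W.reshape(-1,3);m=(abs(P[:,0]-.485)<.07)&(abs(P[:,1]+.046)<.05)&(P[:,2]>.098)&(P[:,2]<.12);Q=P[m]
  for sgn in(0,):
    d=Q[:,:2]-Q[:,:2].mean(0);e=np.linalg.svd(d)[2][0];print(n,'bar',Q.mean(0),e,np.degrees(np.arctan2(e[1],e[0])),Q[:,2].mean())
# row of tops on stop end
for v in range(230,252,2): print(v,[(u,*(Wt[v,u]*1000).round().tolist()) for u in range(155,164,1) if Wt[v,u,2]>.1])
E
```

```text
side back plane x=a y+b z+c [-0.0895 -0.0039  0.5696] 0.0011817407870530444 2027 at y=.32,z=.15 0.5403515128164594 [0.52932338 0.20003222 0.06019568] [0.55314086 0.41977327 0.21473847]
165 [(237, 576.0, 445.0, 113.0), (238, 573.0, 444.0, 115.0), (239, 570.0, 443.0, 118.0), (240, 568.0, 444.0, 115.0), (241, 565.0, 443.0, 118.0), (242, 563.0, 444.0, 114.0), (243, 561.0, 444.0, 113.0), (244, 558.0, 444.0, 114.0), (245, 555.0, 443.0, 117.0), (246, 546.0, 429.0, 169.0), (247, 543.0, 429.0, 171.0), (248, 542.0, 432.0, 159.0), (249, 542.0, 436.0, 142.0), (250, 531.0, 418.0, 209.0), (251, 529.0, 420.0, 204.0), (252, 530.0, 425.0, 184.0), (253, 529.0, 428.0, 169.0), (254, 529.0, 435.0, 145.0), (255, 528.0, 437.0, 133.0)]
180 [(245, 549.0, 393.0, 165.0), (246, 547.0, 393.0, 167.0), (247, 545.0, 394.0, 161.0), (248, 544.0, 397.0, 148.0), (249, 534.0, 382.0, 211.0), (250, 533.0, 384.0, 201.0), (251, 532.0, 388.0, 187.0), (252, 532.0, 393.0, 165.0), (253, 532.0, 397.0, 146.0), (254, 532.0, 402.0, 125.0), (255, 531.0, 405.0, 112.0)]
200 [(244, 552.0, 343.0, 171.0), (245, 549.0, 343.0, 172.0), (246
[... 2496 characters left out ...]
44.0, 153.0), (162, 554.0, 443.0, 145.0), (163, 556.0, 445.0, 131.0)]
246 [(157, 547.0, 451.0, 162.0), (158, 548.0, 451.0, 152.0), (159, 547.0, 446.0, 161.0), (160, 547.0, 445.0, 157.0), (161, 547.0, 443.0, 156.0), (162, 549.0, 443.0, 146.0), (163, 550.0, 443.0, 134.0)]
248 [(157, 542.0, 452.0, 157.0), (158, 542.0, 450.0, 157.0), (159, 542.0, 447.0, 158.0), (160, 541.0, 442.0, 167.0), (161, 541.0, 440.0, 166.0), (162, 542.0, 438.0, 162.0), (163, 541.0, 434.0, 167.0)]
250 [(156, 531.0, 439.0, 211.0), (157, 531.0, 438.0, 209.0), (158, 531.0, 434.0, 212.0), (159, 531.0, 433.0, 210.0), (160, 531.0, 430.0, 210.0), (161, 531.0, 428.0, 209.0), (162, 531.0, 425.0, 210.0), (163, 530.0, 421.0, 215.0)]
```

```bash
cat >> h.py <<'E'
from scipy.spatial.transform import Rotation as R
def goto(p,yawy):
    "shift (mm) and turn in tool axes to TCP p with tool y at world angle yawy deg, tool z down"
    o=readout.get_obs();q=o['eef_rot'];r=R.from_quat([q[1],q[2],q[3],q[0]])
    a=np.radians(yawy);y=np.array([np.cos(a),np.sin(a),0]);z=np.array([0,0,-1.]);T=R.from_matrix(np.c_[np.cross(y,z),y,z])
    print('t',o['time_s'],'pos',o['eef_pos'].round(4),'F',o['wrist_force'].round(2),'open',round(o['opening'],3),'gf',round(o['grasp_force'],1))
    print('xyz',(r.inv().apply(np.array(p)-o['eef_pos'])*1000).round(1),'rot',(r.inv()*T).as_rotvec().round(4))
E
python3 - <<'E'
from h import *
goto([.4857,-.0478,.20],77.25)
s=dict(np.load('side.npz'));P=cloud(s).reshape(-1,3)
m=(P[:,0]>.42)&(P[:,0]<.6)&(P[:,1]>.15)&(P[:,1]<.5)&(P[:,2]>.22);print(P[m].min(0),P[m].max(0))
E
```

```text
t 0.1 pos [0.2595 0.5126 0.2494] F [0.69 0.13 0.46] open 0.996 gf 0.0
xyz [-455.  -397.6   49.9] rot [-0.0015 -0.0005 -0.2462]
[0.45186675 0.16541759 0.22000112] [0.50145615 0.46146023 0.22977359]
```

play_rows(
  xyz=[
    [-40, -35, 0],
    [-88, -77, 0],
    [-136, -119, 0],
    [-184, -161, 0],
    [-232, -203, 0],
    [-280, -245, 0],
    [-328, -287, 0],
    [-376, -329, 10],
    [-420, -367, 20],
    [-455, -398, 50],
  ],
  rot=[
    [0, 0, -0.02],
    [0, 0, -0.05],
    [0, 0, -0.08],
    [0, 0, -0.1],
    [0, 0, -0.12],
    [0, 0, -0.15],
    [0, 0, -0.18],
    [0, 0, -0.2],
    [0, 0, -0.22],
    [0, 0, -0.246],
  ],
  grip=[0.6, 0.6, 0.6, 0.6, 0.6, 0.6, 0.6, 0.6, 0.6, 0.6],
)

```text
time_s: 1.35
eef_pos: [0.4876, -0.0504, 0.2013]
eef_rot: [0.002, 0.111, 0.994, -0.0]
wrist_force: [0.6, 0.1, 0.0]
opening: 0.6
grasp_force: 0.0
```

```bash
python3 - <<'E'
from h import *
goto([.4857,-.0478,.09],77.25)
E
```

```text
t 1.35 pos [ 0.4876 -0.0504  0.2013] F [0.56 0.09 0.05] open 0.6 gf 0.0
xyz [  2.9   2.2 111.2] rot [-0.0005  0.0042 -0.0006]
```

play_rows(
  xyz=[
    [0, 0, 0],
    [0, 0, 20],
    [0, 0, 45],
    [0, 0, 70],
    [0, 0, 90],
    [0, 0, 105],
    [0, 0, 110],
    [0, 0, 110],
    [0, 0, 110],
    [0, 0, 110],
  ],
  rot=[
    [0, 0, 0],
    [0, 0, 0],
    [0, 0, 0],
    [0, 0, 0],
    [0, 0, 0],
    [0, 0, 0],
    [0, 0, 0],
    [0, 0, 0],
    [0, 0, 0],
    [0, 0, 0],
  ],
  grip=[0.6, 0.6, 0.6, 0.6, 0.6, 0.6, 0.6, 0.6, 0.4, 0.3],
)

```text
time_s: 2.6
eef_pos: [0.4863, -0.0478, 0.0909]
eef_rot: [0.001, 0.111, 0.994, -0.0]
wrist_force: [0.7, -0.1, 0.5]
opening: 0.302
grasp_force: 0.0
```

```bash
python3 - <<'E'
from h import *
goto([.4857,-.0478,.09],77.25)
for n in('side','top'):
    W=cloud(grab(n));P=W.reshape(-1,3)
    for lo,hi in((.065,.085),):
        m=(abs(P[:,0]-.485)<.12)&(abs(P[:,1]+.046)<.1)&(P[:,2]>lo)&(P[:,2]<hi);print(n,P[m].min(0),P[m].max(0))
c=dict(np.load('side.npz'))['color'][230:370,260:420];cv2.imwrite('pics/grasp.png',cv2.resize(c,(640,560),interpolation=2)[:,:,::-1])
E
```

```text
t 2.6 pos [ 0.4863 -0.0478  0.0909] F [ 0.65 -0.13  0.45] open 0.302 gf 0.0
xyz [ 0.6 -0.1  0.9] rot [-0.0002  0.0012 -0.0003]
side [ 0.40390609 -0.12375316  0.06502796] [0.56236364 0.02499479 0.08499337]
top [ 0.40491564 -0.10162322  0.06521163] [0.4537529  0.01517364 0.08495351]
```

View pics/grasp.png

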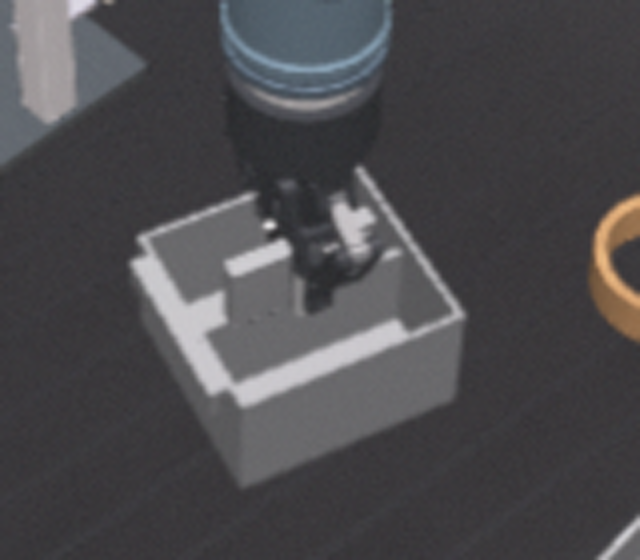

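Fingers straddle the bar at crop (315,270), centred. Now close and lift.

play_rows(
  xyz=[
    [0, 0, 0],
    [0, 0, 0],
    [0, 0, 0],
    [0, 0, 0],
    [0, 0, 0],
    [0, 0, -5],
    [0, 0, -15],
    [0, 0, -30],
    [0, 0, -50],
    [0, 0, -70],
  ],
  rot=[
    [0, 0, 0],
    [0, 0, 0],
    [0, 0, 0],
    [0, 0, 0],
    [0, 0, 0],
    [0, 0, 0],
    [0, 0, 0],
    [0, 0, 0],
    [0, 0, 0],
    [0, 0, 0],
  ],
  grip=[0, 0, 0, 0, 0, 0, 0, 0, 0, 0],
)

```text
time_s: 3.95
eef_pos: [0.4859, -0.0477, 0.1617]
eef_rot: [0.0, 0.111, 0.994, -0.0]
wrist_force: [-0.2, 0.0, -4.4]
opening: 0.132
grasp_force: 58.4
```

```bash
python3 - <<'E'
from h import *
goto([.69,.04,.22],94.9)
E
```

```text
t 3.95 pos [ 0.4859 -0.0477  0.1617] F [-0.22  0.01 -4.44] open 0.132 gf 58.4
xyz [-179.7  130.6  -58.2] rot [-2.000e-04  5.000e-04 -3.083e-01]
```

play_rows(
  xyz=[
    [0, 0, -15],
    [-5, 4, -35],
    [-20, 14, -50],
    [-45, 33, -60],
    [-75, 54, -60],
    [-105, 76, -60],
    [-135, 98, -60],
    [-160, 116, -60],
    [-175, 127, -60],
    [-180, 131, -60],
  ],
  rot=[
    [0, 0, 0],
    [0, 0, 0],
    [0, 0, -0.03],
    [0, 0, -0.07],
    [0, 0, -0.12],
    [0, 0, -0.17],
    [0, 0, -0.22],
    [0, 0, -0.27],
    [0, 0, -0.3],
    [0, 0, -0.308],
  ],
  grip=[0, 0, 0, 0, 0, 0, 0, 0, 0, 0],
)

```text
time_s: 5.2
eef_pos: [0.6907, 0.0408, 0.22]
eef_rot: [-0.0, -0.043, 0.999, 0.0]
wrist_force: [-0.1, -0.2, -3.2]
opening: 0.129
grasp_force: 58.6
```

```bash
python3 - <<'E'
from h import *
goto([.675,.345,.22],94.9)
E
```

```text
t 5.2 pos [0.6907 0.0408 0.22  ] F [-0.1  -0.22 -3.23] open 0.129 gf 58.6
xyz [-10.5 304.4   0. ] rot [ 0.0001 -0.0008  0.0005]
```

play_rows(
  xyz=[
    [-1, 12, 0],
    [-2, 40, 0],
    [-3, 78, 0],
    [-4, 118, 0],
    [-6, 158, 0],
    [-8, 198, 0],
    [-9, 236, 0],
    [-10, 270, 0],
    [-10, 294, 0],
    [-10, 304, 0],
  ],
  rot=[
    [0, 0, 0],
    [0, 0, 0],
    [0, 0, 0],
    [0, 0, 0],
    [0, 0, 0],
    [0, 0, 0],
    [0, 0, 0],
    [0, 0, 0],
    [0, 0, 0],
    [0, 0, 0],
  ],
  grip=[0, 0, 0, 0, 0, 0, 0, 0, 0, 0],
)

```text
time_s: 6.45
eef_pos: [0.6737, 0.3454, 0.2203]
eef_rot: [-0.0, -0.043, 0.999, -0.0]
wrist_force: [-1.0, 0.3, -4.8]
opening: 0.134
grasp_force: 58.8
```

```bash
python3 - <<'E'
from h import *
goto([.675,.345,.22],94.9)
c=grab('top')['color'][210:330,130:290];s=grab('side')['color'][80:280,180:400]
cv2.imwrite('pics/pre.png',np.vstack([cv2.resize(c,(400,300),interpolation=2),cv2.resize(s,(400,300)[:2],interpolation=2)])[:,:,::-1])
E
```

```text
t 6.45 pos [0.6737 0.3454 0.2203] F [-1.04  0.26 -4.8 ] open 0.134 gf 58.8
xyz [-1.3 -0.5  0.3] rot [-0.0001 -0.0004  0.0009]
```

View pics/pre.png

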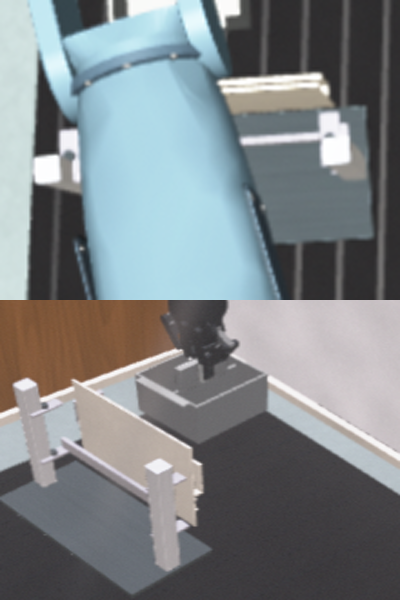

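Bin is held level, in front of the panel and clear of it, at the right height. I'll measure the remaining gap from the side depth image.

```bash
python3 - <<'E'
from h import *
P=cloud(dict(np.load('side.npz'))).reshape(-1,3)
a=np.radians(4.9);n=np.array([np.cos(a),np.sin(a)]);tt=np.array([-n[1],n[0]])
d=P[:,:2]@n; y=P[:,:2]@tt
m=(P[:,2]>.19)&(P[:,2]<.22)&(d>.59)&(d<.9)&(P[:,1]>.2)
print('bin rim d range',np.percentile(d[m],[0.5,1,3,50,99]),'y',np.percentile(y[m],[1,99]), 'z',np.percentile(P[m,2],[50,90,99]))
b=(P[:,2]>.1)&(P[:,2]<.22)&(abs(d-.566)<.012)&(P[:,1]>.2)&(P[:,1]<.43); print('plate back d',np.median(d[b]),b.sum(),'y',np.percentile(y[b],[1,99]))
b=(P[:,2]>.19)&(P[:,2]<.22)&(abs(d-.566)<.02)&(P[:,1]>.15)&(P[:,1]<.5);print('top part d',np.percentile(d[b],[5,50,95]),'zmax',np.percentile(P[b,2],[90,98]))
o=readout.get_obs()['eef_pos'];print('tcp d',o[:2]@n,'y',o[:2]@tt)
m=(d>.575)&(d<.62)&(P[:,2]>.1)&(P[:,1]<.22)&(P[:,2]<.18)&(P[:,1]>.1);print('rail end pts',m.sum(),P[m].min(0),P[m].max(0),np.percentile(d[m],[2,50,98]),np.percentile(P[m,2],[50,98]))
E
```

```text
bin rim d range [0.62493378 0.625221   0.62642203 0.68115837 0.8740714 ] y [0.2207935  1.15698183] z [0.2035803  0.21124654 0.21931978]
plate back d 0.5657738146628764 1911 y [0.1532552  0.38092558]
top part d [0.56332655 0.56560657 0.5681057 ] zmax [0.21038334 0.21241729]
tcp d 0.7010320218475766 y 0.2857818288812526
rail end pts 100 [0.55997842 0.19962933 0.11124275] [0.5692108  0.21738573 0.17245714] [0.57593835 0.57912568 0.58351962] [0.14008168 0.17124774]
```

play_rows(
  xyz=[
    [6, 0, 0],
    [14, 0, 0],
    [22, 0, 0],
    [30, 0, 0],
    [37, 0, 0],
    [42, 0, 0],
    [45, 0, 0],
    [46, 0, 0],
    [46, 0, 0],
    [46, 0, 0],
  ],
  rot=[
    [0, 0, 0],
    [0, 0, 0],
    [0, 0, 0],
    [0, 0, 0],
    [0, 0, 0],
    [0, 0, 0],
    [0, 0, 0],
    [0, 0, 0],
    [0, 0, 0],
    [0, 0, 0],
  ],
  grip=[0, 0, 0, 0, 0, 0, 0, 0, 0, 0],
)

```text
time_s: 7.8
eef_pos: [0.6288, 0.3402, 0.2202]
eef_rot: [0.0, -0.043, 0.999, 0.0]
wrist_force: [0.3, -0.0, -3.7]
opening: 0.127
grasp_force: 58.7
```

play_rows(
  xyz=[
    [0.3, 0, 0],
    [0.6, 0, 0],
    [0.9, 0, 0],
    [1.2, 0, 0],
    [1.5, 0, 0],
    [1.8, 0, 0],
    [2.1, 0, 0],
    [2.4, 0, 0],
    [2.7, 0, 0],
    [3, 0, 0],
  ],
  rot=[
    [0, 0, 0],
    [0, 0, 0],
    [0, 0, 0],
    [0, 0, 0],
    [0, 0, 0],
    [0, 0, 0],
    [0, 0, 0],
    [0, 0, 0],
    [0, 0, 0],
    [0, 0, 0],
  ],
  grip=[0, 0, 0, 0, 0, 0, 0, 0, 0, 0],
)

```text
time_s: 9.05
eef_pos: [0.6256, 0.3399, 0.2203]
eef_rot: [-0.0, -0.043, 0.999, 0.0]
wrist_force: [-0.2, -0.2, -3.7]
opening: 0.129
grasp_force: 58.7
```

play_rows(
  xyz=[
    [0.3, 0, 0],
    [0.6, 0, 0],
    [0.9, 0, 0],
    [1.2, 0, 0],
    [1.5, 0, 0],
    [1.8, 0, 0],
    [2.1, 0, 0],
    [2.4, 0, 0],
    [2.5, 0, 0],
    [2.5, 0, 0],
  ],
  rot=[
    [0, 0, 0],
    [0, 0, 0],
    [0, 0, 0],
    [0, 0, 0],
    [0, 0, 0],
    [0, 0, 0],
    [0, 0, 0],
    [0, 0, 0],
    [0, 0, 0],
    [0, 0, 0],
  ],
  grip=[0, 0, 0, 0, 0, 0, 0, 0, 0, 0],
)

```text
time_s: 10.3
eef_pos: [0.6231, 0.3397, 0.2203]
eef_rot: [-0.0, -0.043, 0.999, -0.0]
wrist_force: [0.9, 0.0, -3.9]
opening: 0.131
grasp_force: 58.7
```

play_rows(
  xyz=[
    [0.3, 0, 0],
    [0.6, 0, 0],
    [0.9, 0, 0],
    [1.2, 0, 0],
    [1.5, 0, 0],
    [1.5, 0, 0],
    [1.5, 0, 0],
    [1.5, 0, 0],
    [1.5, 0, 0],
    [1.5, 0, 0],
  ],
  rot=[
    [0, 0, 0],
    [0, 0, 0],
    [0, 0, 0],
    [0, 0, 0],
    [0, 0, 0],
    [0, 0, 0],
    [0, 0, 0],
    [0, 0, 0],
    [0, 0, 0],
    [0, 0, 0],
  ],
  grip=[0, 0, 0, 0, 0, 0, 0, 0, 0, 0],
)

```text
time_s: 11.55
eef_pos: [0.6217, 0.3396, 0.2203]
eef_rot: [0.0, -0.043, 0.999, -0.0]
wrist_force: [-0.1, -0.2, -3.7]
opening: 0.131
grasp_force: 58.7
```

play_rows(
  xyz=[
    [0.3, 0, 0],
    [0.6, 0, 0],
    [0.9, 0, 0],
    [1.2, 0, 0],
    [1.5, 0, 0],
    [1.5, 0, 0],
    [1.5, 0, 0],
    [1.5, 0, 0],
    [1.5, 0, 0],
    [1.5, 0, 0],
  ],
  rot=[
    [0, 0, 0],
    [0, 0, 0],
    [0, 0, 0],
    [0, 0, 0],
    [0, 0, 0],
    [0, 0, 0],
    [0, 0, 0],
    [0, 0, 0],
    [0, 0, 0],
    [0, 0, 0],
  ],
  grip=[0, 0, 0, 0, 0, 0, 0, 0, 0, 0],
)

```text
time_s: 12.8
eef_pos: [0.6202, 0.3394, 0.2203]
eef_rot: [-0.0, -0.043, 0.999, 0.0]
wrist_force: [0.2, 0.3, -3.3]
opening: 0.131
grasp_force: 58.7
```

```bash
python3 - <<'E'
from h import *
P=cloud(grab('side')).reshape(-1,3)
a=np.radians(4.9);n=np.array([np.cos(a),np.sin(a)]);tt=np.array([-n[1],n[0]])
d=P[:,:2]@n; y=P[:,:2]@tt
o=readout.get_obs();print('tcp d',o['eef_pos'][:2]@n,'F',o['wrist_force'])
m=(P[:,2]>.19)&(P[:,2]<.23)&(d>.575)&(d<.9)&(P[:,1]>.2)&(y<.4)
print('bin rim d',np.percentile(d[m],[0.5,1,3,50]),'z med',np.median(P[m,2]))
m=(d>.56)&(d<.62)&(P[:,2]>.1)&(P[:,2]<.19)&(y>.12)&(y<.18)
for lo in np.arange(.1,.19,.01):
    k=m&(P[:,2]>=lo)&(P[:,2]<lo+.01); print(round(lo,2),k.sum(),np.percentile(d[k],[5,50,95]).round(4) if k.sum() else '')
E
```

```text
tcp d 0.6468734381497306 F [ 0.30059732 -1.54317061 -3.37635114]
bin rim d [0.57531515 0.5756494  0.57804965 0.63524509] z med 0.2044437080331586
0.1 26 [0.5629 0.5652 0.5685]
0.11 49 [0.564  0.5688 0.5808]
0.12 40 [0.5631 0.5668 0.5813]
0.13 32 [0.5643 0.5672 0.5818]
0.14 37 [0.5653 0.5684 0.5811]
0.15 44 [0.5639 0.5674 0.5817]
0.16 41 [0.5643 0.5666 0.5812]
0.17 33 [0.5637 0.5665 0.5794]
0.18 26 [0.5642 0.566  0.5681]
```

play_rows(
  xyz=[
    [0.2, 0, 0],
    [0.4, 0, 0],
    [0.6, 0, 0],
    [0.8, 0, 0],
    [1, 0, 0],
    [1.2, 0, 0],
    [1.2, 0, 0],
    [1.2, 0, 0],
    [1.2, 0, 0],
    [1.2, 0, 0],
  ],
  rot=[
    [0, 0, 0],
    [0, 0, 0],
    [0, 0, 0],
    [0, 0, 0],
    [0, 0, 0],
    [0, 0, 0],
    [0, 0, 0],
    [0, 0, 0],
    [0, 0, 0],
    [0, 0, 0],
  ],
  grip=[0, 0, 0, 0, 0, 0, 0, 0, 0, 0],
)

```text
time_s: 14.1
eef_pos: [0.619, 0.3393, 0.2203]
eef_rot: [0.0, -0.043, 0.999, -0.0]
wrist_force: [-0.2, -0.0, -3.8]
opening: 0.138
grasp_force: 58.7
```

play_rows(
  xyz=[
    [0.2, 0, 0],
    [0.4, 0, 0],
    [0.6, 0, 0],
    [0.8, 0, 0],
    [1, 0, 0],
    [1, 0, 0],
    [1, 0, 0],
    [1, 0, 0],
    [1, 0, 0],
    [1, 0, 0],
  ],
  rot=[
    [0, 0, 0],
    [0, 0, 0],
    [0, 0, 0],
    [0, 0, 0],
    [0, 0, 0],
    [0, 0, 0],
    [0, 0, 0],
    [0, 0, 0],
    [0, 0, 0],
    [0, 0, 0],
  ],
  grip=[0, 0, 0, 0, 0, 0, 0, 0, 0, 0],
)

```text
time_s: 15.35
eef_pos: [0.6181, 0.3392, 0.2203]
eef_rot: [0.0, -0.043, 0.999, -0.0]
wrist_force: [0.7, -0.2, -2.9]
opening: 0.132
grasp_force: 58.7
```

play_rows(
  xyz=[
    [0.2, 0, 0],
    [0.4, 0, 0],
    [0.6, 0, 0],
    [0.8, 0, 0],
    [1, 0, 0],
    [1, 0, 0],
    [1, 0, 0],
    [1, 0, 0],
    [1, 0, 0],
    [1, 0, 0],
  ],
  rot=[
    [0, 0, 0],
    [0, 0, 0],
    [0, 0, 0],
    [0, 0, 0],
    [0, 0, 0],
    [0, 0, 0],
    [0, 0, 0],
    [0, 0, 0],
    [0, 0, 0],
    [0, 0, 0],
  ],
  grip=[0, 0, 0, 0, 0, 0, 0, 0, 0, 0],
)

```text
time_s: 16.6
eef_pos: [0.6177, 0.3391, 0.2206]
eef_rot: [0.001, -0.042, 0.999, 0.0]
wrist_force: [4.9, -0.6, -4.7]
opening: 0.136
grasp_force: 58.8
```

```bash
python3 - <<'E'
from h import *
o=readout.get_obs();print(o['eef_pos'],o['wrist_force'],o['torque'])
c=grab('side')['color'][110:260,190:390]
cv2.imwrite('pics/close.png',cv2.resize(c,(800,600),interpolation=2)[:,:,::-1])
E
```

```text
[0.6176809  0.33911476 0.22062654] [ 4.89387887 -0.58700527 -4.7472228 ] [-0.0039006  -1.10348024 -0.1213295 ]
```

View pics/close.png

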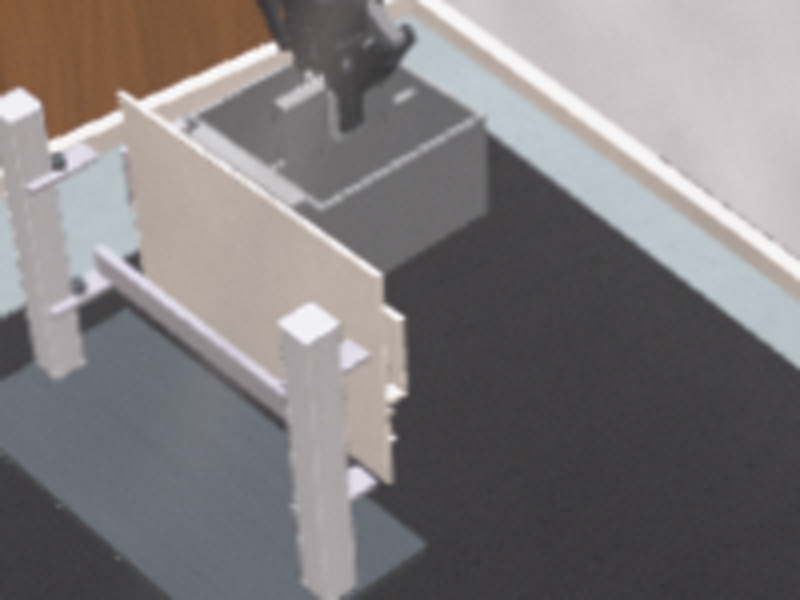

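Contact felt: +5 N along x, with the bin wall on the rail front, which agrees with the vision estimate (rail .5815, wall ≈.579). The picture shows the bridge strip (190–310, 120–205) right behind the plate's top edge. I'll ease off slightly and lower.

play_rows(
  xyz=[
    [-0.7, 0, 0],
    [-0.7, 0, 2],
    [-0.7, 0, 5],
    [-0.7, 0, 9],
    [-0.7, 0, 13],
    [-0.7, 0, 17],
    [-0.7, 0, 21],
    [-0.7, 0, 24],
    [-0.7, 0, 26],
    [-0.7, 0, 26],
  ],
  rot=[
    [0, 0, 0],
    [0, 0, 0],
    [0, 0, 0],
    [0, 0, 0],
    [0, 0, 0],
    [0, 0, 0],
    [0, 0, 0],
    [0, 0, 0],
    [0, 0, 0],
    [0, 0, 0],
  ],
  grip=[0, 0, 0, 0, 0, 0, 0, 0, 0, 0],
)

```text
time_s: 17.9
eef_pos: [0.6179, 0.3392, 0.194]
eef_rot: [0.0, -0.043, 0.999, 0.0]
wrist_force: [5.8, 0.7, -3.2]
opening: 0.13
grasp_force: 59.1
```

play_rows(
  xyz=[
    [0, 0, 0.4],
    [0, 0, 0.8],
    [0, 0, 1.2],
    [0, 0, 1.6],
    [0, 0, 2],
    [0, 0, 2.4],
    [0, 0, 2.8],
    [0, 0, 3.2],
    [0, 0, 3.6],
    [0, 0, 4],
  ],
  rot=[
    [0, 0, 0],
    [0, 0, 0],
    [0, 0, 0],
    [0, 0, 0],
    [0, 0, 0],
    [0, 0, 0],
    [0, 0, 0],
    [0, 0, 0],
    [0, 0, 0],
    [0, 0, 0],
  ],
  grip=[0, 0, 0, 0, 0, 0, 0, 0, 0, 0],
)

```text
time_s: 19.15
eef_pos: [0.6179, 0.3392, 0.1903]
eef_rot: [0.0, -0.043, 0.999, 0.0]
wrist_force: [5.0, 0.3, -1.3]
opening: 0.134
grasp_force: 59.1
```

play_rows(
  xyz=[
    [-0.3, 0, 0.4],
    [-0.3, 0, 0.8],
    [-0.3, 0, 1.2],
    [-0.3, 0, 1.6],
    [-0.3, 0, 2],
    [-0.3, 0, 2.3],
    [-0.3, 0, 2.6],
    [-0.3, 0, 3],
    [-0.3, 0, 3],
    [-0.3, 0, 3],
  ],
  rot=[
    [0, 0, 0],
    [0, 0, 0],
    [0, 0, 0],
    [0, 0, 0],
    [0, 0, 0],
    [0, 0, 0],
    [0, 0, 0],
    [0, 0, 0],
    [0, 0, 0],
    [0, 0, 0],
  ],
  grip=[0, 0, 0, 0, 0, 0, 0, 0, 0, 0],
)

```text
time_s: 20.4
eef_pos: [0.6179, 0.3393, 0.1872]
eef_rot: [-0.0, -0.043, 0.999, -0.0]
wrist_force: [3.7, 0.5, -2.5]
opening: 0.135
grasp_force: 59.1
```

play_rows(
  xyz=[
    [0, 0, 0.3],
    [0, 0, 0.6],
    [0, 0, 0.9],
    [0, 0, 1.2],
    [0, 0, 1.5],
    [0, 0, 1.5],
    [0, 0, 1.5],
    [0, 0, 1.5],
    [0, 0, 1.5],
    [0, 0, 1.5],
  ],
  rot=[
    [0, 0, 0],
    [0, 0, 0],
    [0, 0, 0],
    [0, 0, 0],
    [0, 0, 0],
    [0, 0, 0],
    [0, 0, 0],
    [0, 0, 0],
    [0, 0, 0],
    [0, 0, 0],
  ],
  grip=[0, 0, 0, 0, 0, 0, 0, 0, 0, 0],
)

```text
time_s: 21.65
eef_pos: [0.618, 0.3393, 0.186]
eef_rot: [0.0, -0.043, 0.999, 0.0]
wrist_force: [3.0, 0.3, 1.2]
opening: 0.13
grasp_force: 59.7
```

Fz rose by ~4.5 N at TCP z .186 (rail edge ≈.166), so the hook is seated. I'll unload slightly and slide toward the stop.

play_rows(
  xyz=[
    [-0.3, 0, -1],
    [-0.3, 1, -1],
    [-0.3, 4, -1],
    [-0.3, 7, -1],
    [-0.3, 10, -1],
    [-0.3, 13, -1],
    [-0.3, 16, -1],
    [-0.3, 18, -1],
    [-0.3, 20, -1],
    [-0.3, 20, -1],
  ],
  rot=[
    [0, 0, 0],
    [0, 0, 0],
    [0, 0, 0],
    [0, 0, 0],
    [0, 0, 0],
    [0, 0, 0],
    [0, 0, 0],
    [0, 0, 0],
    [0, 0, 0],
    [0, 0, 0],
  ],
  grip=[0, 0, 0, 0, 0, 0, 0, 0, 0, 0],
)

```text
time_s: 22.9
eef_pos: [0.6163, 0.3596, 0.1867]
eef_rot: [-0.0, -0.043, 0.999, 0.0]
wrist_force: [2.6, 0.5, -3.3]
opening: 0.128
grasp_force: 58.7
```

```bash
python3 - <<'E'
from h import *
P=cloud(grab('side')).reshape(-1,3)
a=np.radians(4.9);n=np.array([np.cos(a),np.sin(a)]);tt=np.array([-n[1],n[0]])
d=P[:,:2]@n; y=P[:,:2]@tt
o=readout.get_obs();print('tcp d',o['eef_pos'][:2]@n,'y',o['eef_pos'][:2]@tt,'F',o['wrist_force'],o['torque'])
b=(P[:,2]>.19)&(P[:,2]<.22)&(abs(d-.566)<.006)&(y>.1)&(y<.42); print('plate y',np.percentile(y[b],[0.3,1,99,99.7]))
b=(P[:,2]>.1)&(P[:,2]<.19)&(d>.6)&(d<.71)&(y>.15)&(y<.4); print('bin near side y',np.percentile(y[b],[2,10,50]))
E
```

```text
tcp d 0.6447781330639542 y 0.3056034273708845 F [ 2.69028403  0.64113359 -4.43826061] [ 0.06717612 -0.38378157 -0.18635679]
plate y [0.152111   0.15295036 0.39015133 0.39321959]
bin near side y [0.23984682 0.24141604 0.29723025]
```

play_rows(
  xyz=[
    [0, 1, 0],
    [0, 4, 0],
    [0, 7, 0],
    [0, 10, 0],
    [0, 13, 0],
    [0, 15.5, 0],
    [0, 17.5, 0],
    [0, 19, 0],
    [0, 19, 0],
    [0, 19, 0],
  ],
  rot=[
    [0, 0, 0],
    [0, 0, 0],
    [0, 0, 0],
    [0, 0, 0],
    [0, 0, 0],
    [0, 0, 0],
    [0, 0, 0],
    [0, 0, 0],
    [0, 0, 0],
    [0, 0, 0],
  ],
  grip=[0, 0, 0, 0, 0, 0, 0, 0, 0, 0],
)

```text
time_s: 24.2
eef_pos: [0.6148, 0.3783, 0.1868]
eef_rot: [-0.0, -0.043, 0.999, 0.0]
wrist_force: [0.5, 0.1, -5.6]
opening: 0.131
grasp_force: 58.8
```

play_rows(
  xyz=[
    [0, 0.4, 0],
    [0, 0.8, 0],
    [0, 1.2, 0],
    [0, 1.6, 0],
    [0, 2, 0],
    [0, 2.3, 0],
    [0, 2.6, 0],
    [0, 3, 0],
    [0, 3, 0],
    [0, 3, 0],
  ],
  rot=[
    [0, 0, 0],
    [0, 0, 0],
    [0, 0, 0],
    [0, 0, 0],
    [0, 0, 0],
    [0, 0, 0],
    [0, 0, 0],
    [0, 0, 0],
    [0, 0, 0],
    [0, 0, 0],
  ],
  grip=[0, 0, 0, 0, 0, 0, 0, 0, 0, 0],
)

```text
time_s: 25.45
eef_pos: [0.6146, 0.3812, 0.1867]
eef_rot: [-0.0, -0.043, 0.999, 0.0]
wrist_force: [1.0, -0.9, -3.7]
opening: 0.13
grasp_force: 58.8
```

play_rows(
  xyz=[
    [0, 0.3, 0],
    [0, 0.6, 0],
    [0, 0.9, 0],
    [0, 1.2, 0],
    [0, 1.5, 0],
    [0, 1.5, 0],
    [0, 1.5, 0],
    [0, 1.5, 0],
    [0, 1.5, 0],
    [0, 1.5, 0],
  ],
  rot=[
    [0, 0, 0],
    [0, 0, 0],
    [0, 0, 0],
    [0, 0, 0],
    [0, 0, 0],
    [0, 0, 0],
    [0, 0, 0],
    [0, 0, 0],
    [0, 0, 0],
    [0, 0, 0],
  ],
  grip=[0, 0, 0, 0, 0, 0, 0, 0, 0, 0],
)

```text
time_s: 26.7
eef_pos: [0.6145, 0.3826, 0.1868]
eef_rot: [-0.0, -0.043, 0.999, -0.0]
wrist_force: [-0.3, -1.4, -3.5]
opening: 0.132
grasp_force: 58.8
```

play_rows(
  xyz=[
    [0, 0.3, 0],
    [0, 0.6, 0],
    [0, 0.9, 0],
    [0, 1.2, 0],
    [0, 1.5, 0],
    [0, 1.5, 0],
    [0, 1.5, 0],
    [0, 1.5, 0],
    [0, 1.5, 0],
    [0, 1.5, 0],
  ],
  rot=[
    [0, 0, 0],
    [0, 0, 0],
    [0, 0, 0],
    [0, 0, 0],
    [0, 0, 0],
    [0, 0, 0],
    [0, 0, 0],
    [0, 0, 0],
    [0, 0, 0],
    [0, 0, 0],
  ],
  grip=[0, 0, 0, 0, 0, 0, 0, 0, 0, 0],
)

```text
time_s: 27.95
eef_pos: [0.6144, 0.3841, 0.1868]
eef_rot: [0.0, -0.043, 0.999, 0.0]
wrist_force: [1.1, 0.0, -4.0]
opening: 0.133
grasp_force: 58.8
```

play_rows(
  xyz=[
    [0, 0.2, 0],
    [0, 0.4, 0],
    [0, 0.6, 0],
    [0, 0.8, 0],
    [0, 1, 0],
    [0, 1.2, 0],
    [0, 1.2, 0],
    [0, 1.2, 0],
    [0, 1.2, 0],
    [0, 1.2, 0],
  ],
  rot=[
    [0, 0, 0],
    [0, 0, 0],
    [0, 0, 0],
    [0, 0, 0],
    [0, 0, 0],
    [0, 0, 0],
    [0, 0, 0],
    [0, 0, 0],
    [0, 0, 0],
    [0, 0, 0],
  ],
  grip=[0, 0, 0, 0, 0, 0, 0, 0, 0, 0],
)

```text
time_s: 29.2
eef_pos: [0.6144, 0.3853, 0.1868]
eef_rot: [0.0, -0.043, 0.999, 0.0]
wrist_force: [0.3, 0.2, -3.3]
opening: 0.13
grasp_force: 58.8
```

play_rows(
  xyz=[
    [0, 0.2, 0],
    [0, 0.4, 0],
    [0, 0.6, 0],
    [0, 0.8, 0],
    [0, 1, 0],
    [0, 1.2, 0],
    [0, 1.2, 0],
    [0, 1.2, 0],
    [0, 1.2, 0],
    [0, 1.2, 0],
  ],
  rot=[
    [0, 0, 0],
    [0, 0, 0],
    [0, 0, 0],
    [0, 0, 0],
    [0, 0, 0],
    [0, 0, 0],
    [0, 0, 0],
    [0, 0, 0],
    [0, 0, 0],
    [0, 0, 0],
  ],
  grip=[0, 0, 0, 0, 0, 0, 0, 0, 0, 0],
)

```text
time_s: 30.45
eef_pos: [0.6145, 0.3859, 0.1869]
eef_rot: [0.0, -0.042, 0.999, -0.0]
wrist_force: [0.1, -4.6, -1.7]
opening: 0.132
grasp_force: 59.1
```

Contact with the stop (Fy −4.6 N). Lower to seat, then open to release.

play_rows(
  xyz=[
    [0, 0, 0.4],
    [0, 0, 0.8],
    [0, 0, 1.2],
    [0, 0, 1.4],
    [0, 0, 1.4],
    [0, 0, 1.4],
    [0, 0, 1.4],
    [0, 0, 1.4],
    [0, 0, 1.4],
    [0, 0, 1.4],
  ],
  rot=[
    [0, 0, 0],
    [0, 0, 0],
    [0, 0, 0],
    [0, 0, 0],
    [0, 0, 0],
    [0, 0, 0],
    [0, 0, 0],
    [0, 0, 0],
    [0, 0, 0],
    [0, 0, 0],
  ],
  grip=[0, 0, 0, 0, 0, 0, 0, 0, 0, 0],
)

```text
time_s: 31.7
eef_pos: [0.6146, 0.3859, 0.186]
eef_rot: [0.0, -0.042, 0.999, -0.0]
wrist_force: [-0.4, -5.2, -0.4]
opening: 0.136
grasp_force: 59.4
```

play_rows(
  xyz=[
    [0, 0, 0],
    [0, 0, 0],
    [0, 0, 0],
    [0, 0, 0],
    [0, 0, 0],
    [0, 0, 0],
    [0, 0, 0],
    [0, 0, 0],
    [0, 0, 0],
    [0, 0, 0],
  ],
  rot=[
    [0, 0, 0],
    [0, 0, 0],
    [0, 0, 0],
    [0, 0, 0],
    [0, 0, 0],
    [0, 0, 0],
    [0, 0, 0],
    [0, 0, 0],
    [0, 0, 0],
    [0, 0, 0],
  ],
  grip=[0.15, 0.18, 0.21, 0.25, 0.3, 0.35, 0.4, 0.4, 0.4, 0.4],
)

```text
time_s: 32.95
eef_pos: [0.6142, 0.3865, 0.1854]
eef_rot: [-0.0, -0.043, 0.999, -0.0]
wrist_force: [-0.0, -0.4, -0.1]
opening: 0.402
grasp_force: 0.0
```

```bash
cat > chk.py <<'E'
from h import *
P=cloud(grab('side')).reshape(-1,3)
a=np.radians(4.9);n=np.array([np.cos(a),np.sin(a)]);tt=np.array([-n[1],n[0]])
d=P[:,:2]@n; y=P[:,:2]@tt
o=readout.get_obs();print('tcp',o['eef_pos'],'d',o['eef_pos'][:2]@n,'y',o['eef_pos'][:2]@tt,'F',o['wrist_force'],o['opening'])
b=(P[:,2]>.1)&(P[:,2]<.16)&(d>.6)&(d<.71)&(y>.2)&(y<.4); print('bin near side y (plate end .392 => want .268)',np.percentile(y[b],[2,10,50]))
b=(P[:,2]>.14)&(P[:,2]<.19)&(d>.575)&(d<.74)&(y>.25)&(y<.4)
for x in np.arange(.58,.72,.02):
    k=b&(d>x)&(d<x+.02)&(y<.275); print(round(x,2),k.sum(),np.percentile(P[k,2],[50,98]).round(4) if k.sum() else '')
E
python3 chk.py
```

```text
tcp [0.6142617  0.38651801 0.18540173] d 0.6450319306798343 y 0.3326370600663721 F [ 0.0007008  -0.28272393  0.08101136] 0.4021865520060965
bin near side y (plate end .392 => want .268) [0.2654343  0.26715949 0.30918791]
0.58 2 [0.1712 0.1713]
0.6 46 [0.1657 0.1754]
0.62 72 [0.1585 0.1742]
0.64 74 [0.1563 0.1719]
0.66 68 [0.1556 0.1725]
0.68 63 [0.1573 0.1708]
0.7 42 [0.1569 0.1703]
0.72 0
```

play_rows(
  xyz=[
    [0, 0, -3],
    [0, 0, -10],
    [0, 0, -20],
    [0, 0, -35],
    [0, 0, -55],
    [0, 0, -75],
    [0, 0, -95],
    [0, 0, -110],
    [0, 0, -120],
    [0, 0, -120],
  ],
  rot=[
    [0, 0, 0],
    [0, 0, 0],
    [0, 0, 0],
    [0, 0, 0],
    [0, 0, 0],
    [0, 0, 0],
    [0, 0, 0],
    [0, 0, 0],
    [0, 0, 0],
    [0, 0, 0],
  ],
  grip=[0.5, 0.5, 0.5, 0.5, 0.5, 0.5, 0.5, 0.5, 0.5, 0.5],
)

```text
time_s: 34.25
eef_pos: [0.6145, 0.3866, 0.3063]
eef_rot: [0.001, -0.043, 0.999, 0.0]
wrist_force: [-0.7, 0.1, 0.1]
opening: 0.501
grasp_force: 0.0
```

```bash
python3 chk.py; python3 - <<'E'
from h import *
c=np.load('side.npz')['color'][90:290,180:400]
cv2.imwrite('pics/fin.png',cv2.resize(c,(660,600),interpolation=2)[:,:,::-1])
E
```

```text
tcp [0.61421835 0.3864831  0.30520339] d 0.6449857607631677 y 0.3326059817376723 F [ 0.77960045 -0.24866024 -0.55315727] 0.500935601692363
bin near side y (plate end .392 => want .268) [0.2653006  0.26696708 0.32507293]
0.58 3 [0.1754 0.1773]
0.6 46 [0.1647 0.1756]
0.62 74 [0.158  0.1737]
0.64 69 [0.1585 0.1733]
0.66 67 [0.1572 0.1703]
0.68 61 [0.1553 0.1696]
0.7 48 [0.1557 0.1694]
0.72 0
```

View pics/fin.png

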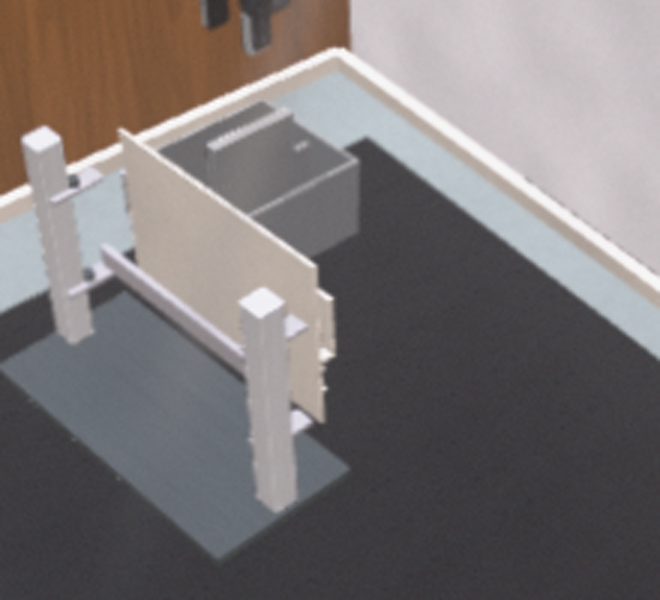

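The bin hangs level by itself (rim at 205–355, 110–240), and the gripper is clear above it. The contact felt at the stop and the measured side position agree, so I'm handing in.

```bash
python3 -c "
from bench import ctrl
print(ctrl.hand_in())"
```

```text
the job is handed in; nothing more can be done
None
```

The bin hangs by its lip on the rail, with its side against the end stop and the gripper clear. I handed the job in at about 34 s. The hand-in gave no verdict, so I don't have the judged result.

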